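# Print a card by tipping the printing block over

### The job

A little wooden printing block stands on its end on a card, at the edge of a pencilled frame, with its picture side looking over the frame. Push it over with the fingertips so that it falls picture side down and lies squarely inside the frame; take the fingers away, then press down on its back, firmly but not hard, for a good second to print it, and leave it lying there. Only push and press: do not pick the block up, and do not disturb the sanding block, the ink jar or the eraser beside the board.

Things in the scene. Friction and masses are not known exactly. Their poses are not given: they have to be found in the camera images.
- printing_block: Wooden block 45 x 70 x 22 mm (own x, y, z), 0.06 to 0.11 kg, a coloured picture in one 45 x 70 side. Origin: centre of the plain 45 x 70 side (the back); z points from back to picture, y along the 70 mm. At the start it stands on end on the card, top 77 mm above the table, y up, z level across the frame. Pushed near the top of its back it tips without sliding; past 18 degrees it falls.
- face (a point): Centre of the printing block's picture side, 22 mm along z from the block's origin. When the block lies picture down on the card this point is 7 mm above the table and the back of the block 29 mm.
- frame (a point): Centre of the pencilled frame, on the card's upper face (7 mm above the table). Its z is up; its x runs along the frame's 90 mm length, away from the standing block, and its y across the frame's 65 mm width. Thin dark lines, flat on the card.
- board: Fixed plywood backing board 200 x 150 mm (x, y) with a white card taped on it, flat, 7 mm high in all. Origin at the centre of its underside, on the table; same axes as the frame, whose centre lies 15 mm along +x from the board's.
- sanding_block: Bystander: two-layered wooden sanding block 40 x 60 x 30 mm (its own x, y, z) standing on end on the table beside the board, 60 mm tall; plain, no picture. Origin at the centre of one 40 x 60 mm side, 30 mm above the table; its own y is up.
- ink_jar: Bystander: black round ink jar, 54 mm across, 57 mm high, standing on the table beside the board. Origin at the centre of its underside.
- eraser: Bystander: eraser 23 x 45 x 13 mm, flat on the table beyond the frame's far end. Origin at the centre of its underside.
Not all that is in view belongs to the job. Leave any purple look-alike of the board alone.

How it is judged:
By the outcome, as a careful person would: the job done as asked, in the order asked, and still so for the second after the job is handed in, with the robot touching nothing.
It also fails if it takes over 48 s, if anything falls off the work surface, if the arm or the gripper's body presses on something with over 40 N, if the wrist force passes 120 N, or if a joint passes its speed limit or range.

### The arm

A 6-joint arm with a two-finger parallel gripper is mounted at the origin on a cart in front of the work surface, level with it; the furniture and walls round the work are solid. World frame = base frame: x ahead of the robot, y to its left, z up, the work surface at z = 0. Lengths are in m, angles in rad, forces in N, time in s.
With the tool pointing down it reaches from about 0.375 to 0.75 m from the base axis. Payload 9 kg.
Tool frame: the origin (TCP) lies at the very end of the fingers, on their centre line; the grasp point (between the pads) lies 19 mm behind it; z points along the fingers, y is the line along which they close (so a half turn about z gives the same grasp; the last joint's range is limited). The gripper opens to 85 mm and grips with 20 to 120 N. Pads are 22 mm wide; open, the fingers measure 114 mm over their backs; the gripper's body (76 mm by 85 mm) begins 54 mm behind the grasp point. The pads swing forward as they close: fully open they stand 13 mm farther back than shut.
Start: joints at [1.104, 0.104, 0.097, 1.564, 0, 1.353], TCP at [0.148, 0.582, 0.231] pointing down, gripper open.
Joint ranges: [-2.99, 2.99], [-0.84, 1.86], [-1.1, 1.16], [-1.84, 2.11], [-1.51, 1.56], [-3.14, 3.14]. Speed limits (rad/s): [2.22, 2.22, 2.57, 3.14, 3.14, 3.14].

### API

Orientations are given as a unit quaternion [w, x, y, z].
In Python, from workcell import * gives the robot as it stands.
- The arm moves only by the tool arm_command, never from a script. Its argument "increments" is a list of rows, each a list of 7 numbers: the turn, a rotation vector about the tool's x, y, z in rad, then the shift along the tool's x, y, z in m, then the finger opening in m, from 0 to 0.0854. A call has 1 to 10 rows; each row is the pose to reach, as a shift and turn from the pose commanded when the call began, along the tool's axes at that moment; what a row does not reach only later rows make up. A row lasts 1/8 s, in which the tool goes at most 62.5 mm and 10.7 degrees, less where a joint would pass 70% of its speed; a pose out of reach is approached as far as the arm can. A call with a gripper value outside its range is refused whole. The fingers move at their own pace and stop on an object; "force" is the grip in N (left out, the last holds). Time passes only in rows, so rows that repeat a pose let the fingers close. It gives the time, the measured TCP pose, the force, the opening and the grip force at its end, in the units of the state.
- state(): the state, without advancing time (a new reading comes with each control period).
- grab_frame(name): name is "scene" or "top" or "wrist"; returns a dict with "img" (480x640x3 uint8, red, green, blue), "depth" (480x640 float32, m along the optical axis (not along the pixel's ray), 0 where there is no reading), "fx", "fy", "cx", "cy" (pixels), "origin" and "orientation" of the camera in the world; the wrist camera has in their place "hand_eye" (4x4, takes a point from camera to tool coordinates, whose origin is the TCP and whose axes are the flange's). Camera axes: x right, y down, z forward; pixel columns grow to the right and rows downward; lengths in m; the calibration is good to about 2 mm. A picture is of the moment at which its call begins: read the wrist's pose just before it.
- close_job(): hands the job in; it is judged then, once.
The state is a dict: "clock": time; "joint_pos": joint angles; "qd": joint speeds; "joint_efforts": joint torques, N m; "tcp_pos": TCP position; "tool_rot": TCP orientation; "force": force on the tool from outside, world axes, zero at the start; "ft_torque": the same for the moment, N m; "width": finger opening in m; "gripper_force": force on a finger pad.
Only numpy, scipy, OpenCV 4.12 (cv2) and the standard library are available. Lean on these libraries where they do the work, as an engineer would, in place of code of your own. Each camera call takes 0.05 s, during which the arm holds its last target. There are 200 camera calls.

## Working session

There is one attempt and no reset: what is moved stays moved. The work goes in short steps, Python scripts to look and compute and a tool call to move; the robot and the scene stay as the last step left them, time stands still between calls to the robot, and variables do not carry over. Pictures are saved under pics/ and viewed, at most 10 in all, crops included, and the job is handed in when it is done.

Besides the shell and the picture viewer there is one more tool, called after "Call:" by a JSON object that holds its "fn" and its "kwargs". arm_command: Moves the arm, as the interface text tells. Its arguments: {"type":"object","properties":{"increments":{"type":"array"},"force":{"type":"number"}},"required":["increments"]}

```bash
mkdir -p pics
cat > h.py <<'E'
from workcell import *
import numpy as np, cv2
from scipy.spatial.transform import Rotation as R
def rot(q): return R.from_quat([q[1],q[2],q[3],q[0]]).as_matrix()
def grab(n):
    s=state(); f=grab_frame(n)
    if n=="wrist":
        T=np.eye(4);T[:3,:3]=rot(s["tool_rot"]);T[:3,3]=s["tcp_pos"];T=T@np.array(f["hand_eye"])
        f["Rm"],f["o"]=T[:3,:3],T[:3,3]
    else: f["Rm"],f["o"]=rot(f["orientation"]),np.array(f["origin"])
    return f
def ray(f,u,v): return f["Rm"]@np.array([(u-f["cx"])/f["fx"],(v-f["cy"])/f["fy"],1])
def onz(f,u,v,z): d=ray(f,u,v); return f["o"]+d*(z-f["o"][2])/d[2]
def dep(f,u,v): return f["o"]+ray(f,u,v)*f["depth"][int(v),int(u)]
def tri(f,p,g,q):
    A=[];b=[]
    for c,(u,v) in((f,p),(g,q)):
        d=ray(c,u,v);d/=np.linalg.norm(d);P=np.eye(3)-np.outer(d,d);A.append(P);b.append(P@c["o"])
    return np.linalg.lstsq(np.vstack(A),np.hstack(b),rcond=None)[0]
def save(n,img): cv2.imwrite("pics/"+n+".png",img[:,:,::-1])
E
python3 - <<'E'
from h import *
import pickle
for n in("scene","top"):
    f=grab(n);save(n,f["img"]);pickle.dump(f,open(n+".pkl","wb"));print(n,f["o"],f["Rm"].round(3).tolist(),f["fx"])
s=state();print(s["clock"],s["tcp_pos"],s["tool_rot"],s["force"],rot(s["tool_rot"]).round(3))
E
```

```text
scene [ 0.15925752 -0.2152294   0.62195994] [[0.819, -0.372, 0.437], [-0.574, -0.517, 0.635], [-0.01, -0.771, -0.637]] 460.0249794924821
top [0.38579685 0.31024454 0.91645304] [[0.008, -0.988, 0.156], [-1.0, -0.009, -0.005], [0.006, -0.156, -0.988]] 469.7716253440813
0.1 [0.14758389 0.58124374 0.23059762] [-1.99004466e-04  1.24065464e-01  9.92273849e-01 -5.74906996e-04] [ 0.09187382 -0.15625427  0.32926048] [[-0.969  0.246 -0.001]
 [ 0.246  0.969 -0.001]
 [ 0.    -0.001 -1.   ]]
```

View pics/scene.png

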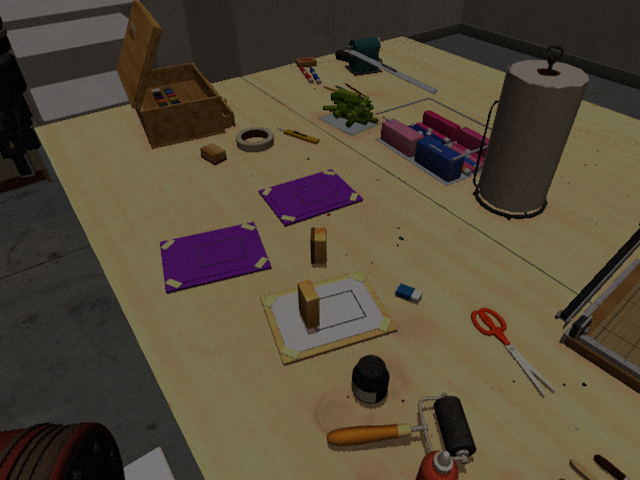

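View pics/top.png

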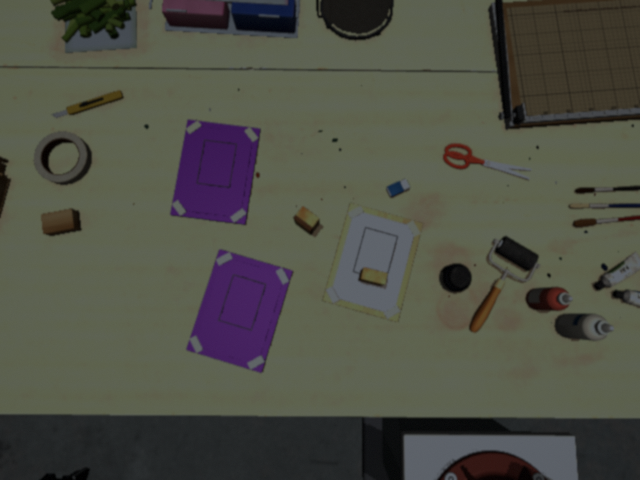

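Scene view: white board at about (328,315) with the block standing on it at (308,303), two purple look-alikes at (215,256) and (310,196), and the sanding block beside the board at (318,245). Top view: block at (373,276), sanding block at (307,221), jar at (455,277), eraser at (398,187). Two upright blocks are candidates. Only (308,303)/(373,276) stands on the white card at the frame's edge, so that is the one; I'll confirm it in an enlarged crop.

Run:
```python
from h import *
import pickle
a=pickle.load(open("scene.pkl","rb"))["img"];b=pickle.load(open("top.pkl","rb"))["img"]
A=cv2.resize(a[255:365,255:405],None,fx=5,fy=5,interpolation=3)   # 750x550
B=cv2.resize(b[195:325,315:430],None,fx=4.6,fy=4.6,interpolation=3)
save("c1",np.clip(A*1.3,0,255).astype('uint8'));save("c2",np.clip(B*1.8,0,255).astype('uint8'));print(A.shape,B.shape)
```

```text
(550, 750, 3) (598, 529, 3)
```

View pics/c1.png

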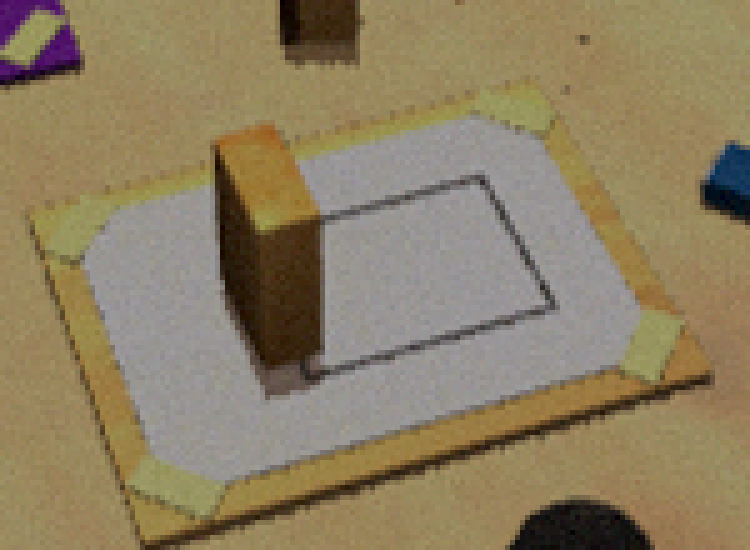

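View pics/c2.png

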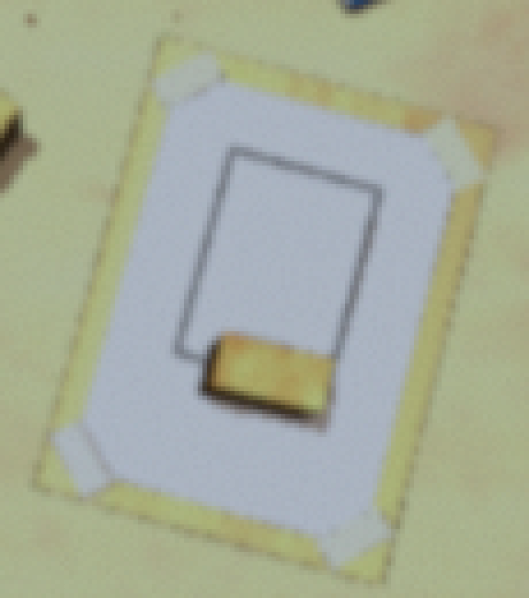

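Confirmed: the block stands on the white card at the frame's near edge, with no second candidate there. In c1 the block's top is at (213,145),(275,125),(322,217),(260,230), and the frame corners are at (483,178),(554,306),(312,380). In c2 the top is at (222,335),(336,358),(328,412),(210,387), and the frame corners are at (232,148),(382,188),(180,353).

Run:
```python
from h import *
import pickle
S=pickle.load(open("scene.pkl","rb"));T=pickle.load(open("top.pkl","rb"))
s=lambda x,y:(255+(x+.5)/5-.5,255+(y+.5)/5-.5)
t=lambda x,y:(315+(x+.5)/4.6-.5,195+(y+.5)/4.6-.5)
p=lambda n,a,b:print(n,"tri",tri(S,s(*a),T,t(*b)).round(4),"S",None if a is None else 0)
fr=[((483,178),(232,148)),((554,306),(382,188))]
for a,b in fr: print("frame far",tri(S,s(*a),T,t(*b)).round(4),onz(S,*s(*a),.007).round(4),onz(T,*t(*b),.007).round(4))
print("S (312,380)",onz(S,*s(312,380),.007).round(4),"T (180,353)",onz(T,*t(180,353),.007).round(4),"T near right",onz(T,*t(335,372),.007).round(4))
for n,a,b in (("nearleft(back)",(213,145),(210,387)),("farleft",(275,125),(222,335)),("farright",(322,217),(336,358)),("nearright",(260,230),(328,412))):
    print("blk",n,tri(S,s(*a),T,t(*b)).round(4),onz(S,*s(*a),.077).round(4),onz(T,*t(*b),.077).round(4))
print("blk bottom back-right S",onz(S,*s(268,370),.007),"bottom front-right",onz(S,*s(322,357),.007))
for n,a,b in (("bl",(30,213),(165,38)),("x",(535,80),(497,130)),("x",(712,377),(385,580)),("x",(145,542),(38,487))):
    pass
for q in((165,38),(497,130),(385,580),(38,487)): print("board T",onz(T,*t(*q),.007).round(4))
for q in((30,213),(535,80),(712,377),(145,538)): print("board S",onz(S,*s(*q),.007).round(4))
for n,q,z in(("sand",(307,217),.06),("jar",(455,277),.057),("eraser",(398,187),.013)): print(n,onz(T,*q,z).round(3))
```

```text
frame far [0.5379 0.2282 0.0065] [0.5375 0.2279 0.007 ] [0.538  0.2282 0.007 ]
frame far [0.5202 0.1652 0.0085] [0.5201 0.1665 0.007 ] [0.5213 0.1644 0.007 ]
S (312,380) [0.434  0.1887 0.007 ] T (180,353) [0.4504 0.2506 0.007 ] T near right [0.4429 0.1854 0.007 ]
blk nearleft(back) [0.4328 0.2432 0.0741] [0.4316 0.2406 0.077 ] [0.4323 0.2435 0.077 ]
blk farleft [0.4535 0.2382 0.0751] [0.4533 0.2364 0.077 ] [0.4525 0.2388 0.077 ]
blk farright [0.4436 0.1947 0.0757] [0.4424 0.1939 0.077 ] [0.444  0.1946 0.077 ]
blk nearright [0.4225 0.1985 0.0797] [0.4233 0.2008 0.077 ] [0.4231 0.1979 0.077 ]
blk bottom back-right S [0.42440306 0.20073337 0.007     ] bottom front-right [0.44232541 0.19471308 0.007     ]
board T [0.5857 0.2568 0.007 ]
board T [0.5468 0.1148 0.007 ]
board T [0.3572 0.1658 0.007 ]
board T [0.3941 0.3098 0.007 ]
board S [0.3944 0.3091 0.007 ]
board S [0.5853 0.2565 0.007 ]
board S [0.5434 0.1123 0.007 ]
board S [0.3559 0.1684 0.007 ]
sand [0.546 0.341 0.06 ]
jar [0.438 0.069 0.057]
eraser [0.617 0.163 0.013]
```

Call:
{"fn": "arm_command", "kwargs": {"increments": [[0, 0, 0, -0.03, -0.026, 0.005, 0], [0, 0, 0, -0.07, -0.06, 0.01, 0], [0, 0, 0, -0.11, -0.095, 0.02, 0], [0, 0, 0, -0.15, -0.13, 0.03, 0], [0, 0, 0, -0.19, -0.165, 0.04, 0], [0, 0, 0, -0.23, -0.2, 0.055, 0], [0, 0, 0, -0.27, -0.235, 0.07, 0], [0, 0, 0, -0.3, -0.26, 0.08, 0], [0, 0, 0, -0.32, -0.275, 0.09, 0], [0, 0, 0, -0.324, -0.28, 0.09, 0]], "force": 30}}

```text
clock: 1.35
tcp_pos: [0.3928, 0.2292, 0.1403]
tool_rot: [-0.001, 0.125, 0.992, -0.0]
force: [-0.7, 1.3, -0.3]
width: 0.0
gripper_force: 0.0
```

Call:
{"fn": "arm_command", "kwargs": {"increments": [[0, 0, 0, 0, 0, 0.02, 0], [0, 0, 0, 0, 0, 0.04, 0], [0, 0, 0, 0, 0, 0.06, 0], [0, 0, 0, 0, 0, 0.074, 0], [0, 0, 0, 0, 0, 0.078, 0], [0, 0, 0, 0, 0, 0.078, 0], [0, 0, 0, -0.005, 0, 0.078, 0], [0, 0, 0, -0.01, 0, 0.078, 0], [0, 0, 0, -0.013, 0, 0.078, 0], [0, 0, 0, -0.015, 0, 0.078, 0]]}}

```text
clock: 2.6
tcp_pos: [0.4077, 0.2266, 0.0634]
tool_rot: [0.0, 0.124, 0.992, 0.0]
force: [0.4, 0.2, 0.3]
width: 0.0002
gripper_force: 0.0
```

Run:
```python
from h import *
a=grab("scene")["img"];b=grab("top")["img"]
A=cv2.resize(a[245:365,255:405],(500,400),interpolation=3);B=cv2.resize(b[220:320,330:405],(300,400),interpolation=3)
save("m1",np.clip(np.hstack([A*1.3,B*1.8]),0,255).astype('uint8'))
```

```text
(no output)
```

View pics/m1.png

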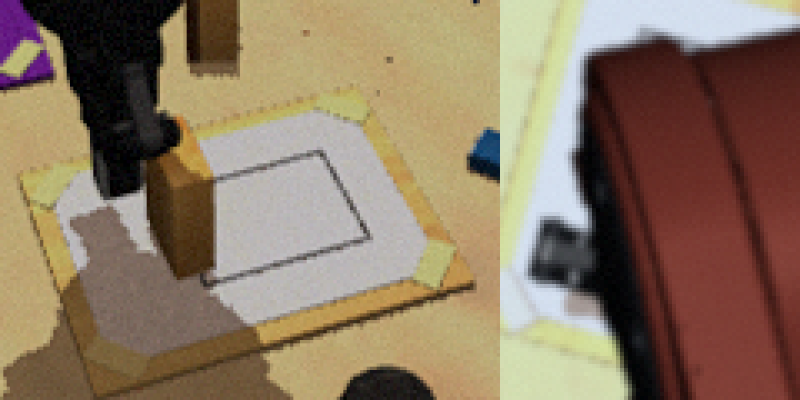

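Fingers at about (120,180) sit just behind the block's back (150,210), with the block still upright. Next is a slow push.

Call:
{"fn": "arm_command", "kwargs": {"increments": [[0, 0, 0, -0.004, 0, 0, 0], [0, 0, 0, -0.007, 0, 0, 0], [0, 0, 0, -0.009, 0, 0, 0], [0, 0, 0, -0.011, 0, 0, 0], [0, 0, 0, -0.013, 0, 0, 0], [0, 0, 0, -0.015, 0, 0, 0], [0, 0, 0, -0.017, 0, 0, 0], [0, 0, 0, -0.019, 0, 0, 0], [0, 0, 0, -0.021, 0, 0, 0], [0, 0, 0, -0.023, 0, 0, 0]]}}

```text
clock: 3.95
tcp_pos: [0.4298, 0.221, 0.0633]
tool_rot: [0.0, 0.124, 0.992, 0.0]
force: [0.0, -0.5, -0.6]
width: -0.0001
gripper_force: 0.0
```

Call:
{"fn": "arm_command", "kwargs": {"increments": [[0, 0, 0, -0.002, 0, 0, 0], [0, 0, 0, -0.004, 0, 0, 0], [0, 0, 0, -0.006, 0, 0, 0], [0, 0, 0, -0.008, 0, 0, 0], [0, 0, 0, -0.01, 0, 0, 0], [0, 0, 0, -0.012, 0, 0, 0], [0, 0, 0, -0.012, 0, 0, 0], [0, 0, 0, -0.012, 0, 0, 0]]}}

```text
clock: 4.95
tcp_pos: [0.4413, 0.2181, 0.0633]
tool_rot: [-0.0, 0.124, 0.992, 0.0]
force: [-0.1, -0.5, 0.3]
width: -0.0001
gripper_force: 0.0
```

Run:
```python
from h import *
a=grab("scene")["img"]
save("m2",np.clip(cv2.resize(a[245:365,255:405],(600,480),interpolation=3)*1.3,0,255).astype('uint8'))
```

```text
(no output)
```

View pics/m2.png

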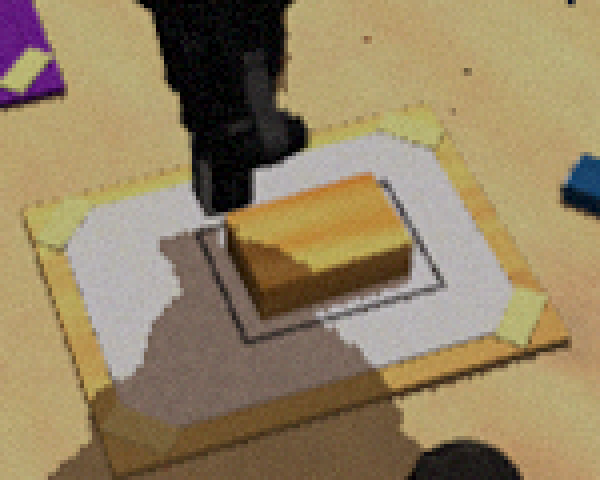

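The block has fallen and lies inside the frame: its back's corners are at about (230,215),(375,175),(411,243),(265,283). I'll back off and check with the wrist camera.

Call:
{"fn": "arm_command", "kwargs": {"increments": [[0, 0, 0, 0.01, 0, -0.01, 0], [0, 0, 0, 0.02, 0, -0.04, 0], [0, 0, 0, 0.02, 0, -0.08, 0], [0, 0, 0, 0.02, 0, -0.12, 0], [0, 0, 0, 0.02, 0, -0.15, 0], [0, 0, 0, 0.02, 0, -0.16, 0], [0, 0, 0, 0.02, 0, -0.16, 0], [0, 0, 0, 0.02, 0, -0.16, 0]]}}

```text
clock: 6.0
tcp_pos: [0.4212, 0.2229, 0.2219]
tool_rot: [-0.001, 0.124, 0.992, -0.0]
force: [0.7, -0.5, 0.6]
width: -0.0001
gripper_force: 0.0
```

Run:
```python
from h import *
import pickle
w=grab("wrist");pickle.dump(w,open("w.pkl","wb"));s=grab("scene");pickle.dump(s,open("s2.pkl","wb"))
c=np.array([.486,.208,.02])-w["o"];q=w["Rm"].T@c;print(q,w["fx"]*q[0]/q[2]+w["cx"],w["fy"]*q[1]/q[2]+w["cy"])
save("w1",np.clip(w["img"]*1.5,0,255).astype('uint8'))
g=lambda x,y:(255+(x+.5)/4-.5,245+(y+.5)/4-.5)
for p in((230,215),(375,175),(411,243),(262,283)): print(onz(s,*g(*p),.029).round(4))
```

```text
[0.0016533  0.03508181 0.36982204] 325.6289133166952 282.93898836743847
[0.4572 0.2361 0.029 ]
[0.5227 0.2184 0.029 ]
[0.5107 0.1783 0.029 ]
[0.4466 0.1972 0.029 ]
```

View pics/w1.png

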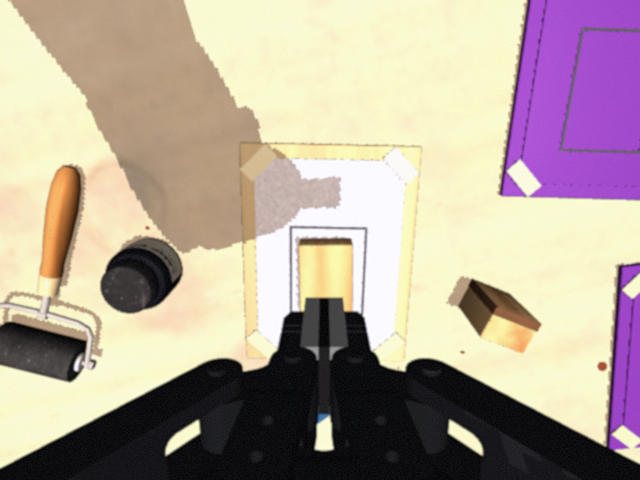

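Wrist view: the block (300–352 px wide, near edge at row 239) lies square inside the frame (left 291, right 366, near line 227). Its centre is about (0.484, 0.2075) and its yaw matches the frame. Next I move above the centre and press.

Call:
{"fn": "arm_command", "kwargs": {"increments": [[0, 0, 0, -0.02, 0, 0, 0], [0, 0, 0, -0.05, 0, 0.02, 0], [0, 0, 0, -0.065, 0, 0.06, 0], [0, 0, 0, -0.065, 0, 0.1, 0], [0, 0, 0, -0.065, 0, 0.14, 0], [0, 0, 0, -0.065, 0, 0.165, 0], [0, 0, 0, -0.065, 0, 0.177, 0], [0, 0, 0, -0.065, 0, 0.182, 0], [0, 0, 0, -0.065, 0, 0.186, 0], [0, 0, 0, -0.065, 0, 0.187, 0]]}}

```text
clock: 7.35
tcp_pos: [0.4854, 0.2071, 0.0369]
tool_rot: [0.001, 0.124, 0.992, 0.0]
force: [0.3, -0.1, 0.1]
width: 0.0004
gripper_force: 0.0
```

Call:
{"fn": "arm_command", "kwargs": {"increments": [[0, 0, 0, 0, 0, 0.001, 0], [0, 0, 0, 0, 0, 0.002, 0], [0, 0, 0, 0, 0, 0.003, 0], [0, 0, 0, 0, 0, 0.004, 0], [0, 0, 0, 0, 0, 0.004, 0]]}}

```text
clock: 7.98
tcp_pos: [0.4848, 0.207, 0.0322]
tool_rot: [-0.0, 0.124, 0.992, 0.0]
force: [0.7, 0.3, 0.1]
width: 0.0
gripper_force: 0.0
```

Call:
{"fn": "arm_command", "kwargs": {"increments": [[0, 0, 0, 0, 0, 0.001, 0], [0, 0, 0, 0, 0, 0.002, 0], [0, 0, 0, 0, 0, 0.0025, 0], [0, 0, 0, 0, 0, 0.003, 0]]}}

```text
clock: 8.48
tcp_pos: [0.4849, 0.207, 0.0292]
tool_rot: [-0.0, 0.124, 0.992, 0.0]
force: [-0.7, -1.0, -0.6]
width: 0.0
gripper_force: 0.0
```

Call:
{"fn": "arm_command", "kwargs": {"increments": [[0, 0, 0, 0, 0, 0.0005, 0], [0, 0, 0, 0, 0, 0.001, 0], [0, 0, 0, 0, 0, 0.001, 0]]}}

```text
clock: 8.85
tcp_pos: [0.4849, 0.207, 0.029]
tool_rot: [0.0, 0.124, 0.992, 0.0]
force: [-4.1, -1.1, 7.4]
width: -0.0003
gripper_force: 3.9
```

Call:
{"fn": "arm_command", "kwargs": {"increments": [[0, 0, 0, 0, 0, 0.0005, 0], [0, 0, 0, 0, 0, 0.001, 0], [0, 0, 0, 0, 0, 0.001, 0], [0, 0, 0, 0, 0, 0.001, 0]]}}

```text
clock: 9.35
tcp_pos: [0.485, 0.2071, 0.029]
tool_rot: [0.0, 0.124, 0.992, -0.0]
force: [-8.5, -2.5, 17.4]
width: -0.0004
gripper_force: 8.6
```

Call:
{"fn": "arm_command", "kwargs": {"increments": [[0, 0, 0, 0, 0, 0, 0], [0, 0, 0, 0, 0, 0, 0], [0, 0, 0, 0, 0, 0, 0], [0, 0, 0, 0, 0, 0, 0], [0, 0, 0, 0, 0, 0, 0], [0, 0, 0, 0, 0, 0, 0], [0, 0, 0, 0, 0, 0, 0], [0, 0, 0, 0, 0, 0, 0], [0, 0, 0, 0, 0, 0, 0], [0, 0, 0, 0, 0, 0, 0]]}}

```text
clock: 10.6
tcp_pos: [0.485, 0.207, 0.029]
tool_rot: [0.0, 0.124, 0.992, -0.0]
force: [-8.0, -2.5, 17.1]
width: -0.0002
gripper_force: 8.6
```

Call:
{"fn": "arm_command", "kwargs": {"increments": [[0, 0, 0, 0, 0, 0, 0], [0, 0, 0, 0, 0, 0, 0], [0, 0, 0, 0, 0, 0, 0], [0, 0, 0, 0, 0, 0, 0]]}}

```text
clock: 11.1
tcp_pos: [0.485, 0.2071, 0.029]
tool_rot: [0.0, 0.124, 0.992, -0.0]
force: [-8.0, -1.2, 17.7]
width: 0.0004
gripper_force: 8.6
```

Call:
{"fn": "arm_command", "kwargs": {"increments": [[0, 0, 0, 0, 0, -0.001, 0], [0, 0, 0, 0, 0, -0.003, 0], [0, 0, 0, 0, 0, -0.01, 0], [0, 0, 0, 0, 0, -0.04, 0], [0, 0, 0, 0.02, 0, -0.08, 0], [0, 0, 0, 0.05, 0, -0.13, 0], [0, 0, 0, 0.07, 0, -0.17, 0], [0, 0, 0, 0.07, 0, -0.19, 0], [0, 0, 0, 0.07, 0, -0.19, 0], [0, 0, 0, 0.07, 0, -0.19, 0]]}}

```text
clock: 12.35
tcp_pos: [0.4168, 0.2241, 0.2162]
tool_rot: [-0.001, 0.124, 0.992, -0.0]
force: [0.6, 0.4, 0.6]
width: 0.0002
gripper_force: 0.0
```

Run:
```python
from h import *
a=grab("scene")["img"];w=grab("wrist")["img"]
A=cv2.resize(a[225:375,255:425],(453,400),interpolation=3)*1.3;B=cv2.resize(w[130:370,230:430],(333,400),interpolation=3)*1.3
save("m3",np.clip(np.hstack([A,B]),0,255).astype('uint8'))
```

```text
(no output)
```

View pics/m3.png

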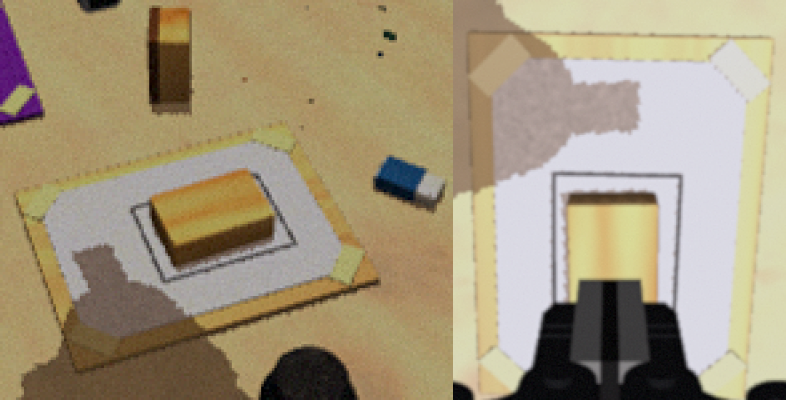

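The block lies square inside the frame: its top spans (568–658, 195) between the frame lines at 553 and 682, with the near line at 174. The sanding block, jar and eraser are where they were, and the fingers are clear.

```bash
python3 -c "
from workcell import *
print(close_job())"
```

```text
the job is handed in; nothing more can be done
None
```

The block was pushed over picture side down, lies square inside the frame, was pressed at about 17 N for 1.75 s, and the job is handed in with the fingers clear and the sanding block, jar and eraser undisturbed.

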